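# Try the matching radius gauge on the rounded nose of a forming die

### The arm

A 6-joint arm with a two-finger parallel gripper is mounted at the origin on a cart in front of the work surface, level with it; the furniture and walls round the work are solid. World frame = base frame: x ahead of the robot, y to its left, z up, the work surface at z = 0. Lengths are in m, angles in degrees, forces in N, time in s.
With the tool pointing down it reaches from about 0.375 to 0.75 m from the base axis. Payload 9 kg.
Tool frame: the origin (TCP) lies where the fingers leave the gripper's body, on its centre line; the fingertips stand 73 mm ahead of it and the grasp point (between the pads) lies 54 mm ahead of it (robot.tip_reach is the distance from the TCP to the fingertips, in m); z points along the fingers, y is the direction in which the jaws open and shut (so a half turn about z gives the same grasp; the last joint's range is limited). The gripper opens to 85 mm and grips with 20 to 120 N. Pads are 22 mm wide; open, the fingers measure 114 mm over their backs; the gripper's body (76 mm by 85 mm) begins 54 mm behind the grasp point. The pads swing forward as they close: fully open they stand 13 mm farther back than shut.
Start: joints at [-88.104, 5.964, 5.575, 89.605, 0, 77.527], TCP at [0.149, -0.581, 0.304] pointing down, gripper open.
Joint ranges: [-171.21, 171.21], [-48.23, 106.86], [-62.78, 66.21], [-105.2, 120.99], [-86.42, 89.51], [-180, 180]. Speed limits (degrees/s): [127.2, 127.2, 147.25, 180, 180, 180].

### API

Orientations are given as [roll, pitch, yaw] about the fixed x, y, z axes, in that order (R = Rz(yaw) Ry(pitch) Rx(roll)).
In Python, from plant import robot gives the robot as it stands. Calls block until the motion is done:
- robot.move_pose(position, orientation): joint-space move of the TCP to a pose.
- robot.line_to(position, vel=0.15, rotation=None, guard=None): straight line of the TCP; rotation=None keeps the orientation; vel is the mean speed in m/s. With guard (N) it stops when the force on the tool has changed by that much, and returns True; else False.
- robot.goto_joints(angles): joint-space move.
- robot.set_gripper(opening): finger opening in m; the grip force is fixed at half the most; returns when the fingers have stopped.
- robot.pause(seconds).
- robot.ik(position, orientation): joint angles nearest the present ones, or None.
- robot.observe(): the state.
- robot.grab_frame(name): name is "scene" or "top" or "wrist"; returns the picture (384x512x3 uint8, blue, green, red); there is no depth.
- robot.get_calibration(name): a dict with "vertical_fov" (degrees; the focal length in pixels is half the picture's height over the tangent of half this angle, whatever the lens; pixels are square), "cx", "cy" (the principal point, pixels), "k1" (the pictures are not rectified: a ray, as slopes to the right and down, at radius r is drawn at 1 + k1 r^2 times it, then the intrinsics apply), "rvec" (rotation vector, rad) and "tvec" (3), from world to camera coordinates, as OpenCV has them. Camera axes: x right, y down, z forward; pixel columns grow to the right and rows downward; lengths in m; the calibration is good to about 2 mm. A picture is of the moment at which its call begins: read the wrist's pose just before it. get_calibration takes no time and is no camera call; for the wrist camera it gives the pose at the moment of the call.
A pose or a line that the arm cannot do raises robot.IKError and nothing moves.
- robot.job_done(): hands the job in, once; it reports no verdict.
The state is a dict: "time": time; "q": joint angles; "qvel": joint speeds; "joint_torque": joint torques, N m; "tool_pos": TCP position; "tcp_rot": TCP orientation; "ft_force": force on the tool from outside, world axes, zero at the start; "torque": the same for the moment, N m; "gripper_width": finger opening in m.
Only numpy, scipy, OpenCV 4.12 (cv2) and the standard library are available. Lean on these libraries where they do the work, as an engineer would, in place of code of your own. Each camera call takes 0.05 s, during which the arm holds its last target. There are 200 camera calls.

### The job

Check the radius of the forming die: of the three steel radius gauges standing on the bench, pick the one whose hollow fits the die's rounded nose. Set it upright astride the top of the nose, square across it and within its length, so that it sits snugly on the curve without rocking, and let go. Leave the other two gauges standing where they are.

Things in the scene. Friction and masses are not known exactly. Their poses are not given: they have to be found in the camera images.
- crest (a point): The middle of the top line of the forming die's rounded nose, 60 mm above the bench. The die: a dark steel bar 120 long, 50 wide, its top a half-round convex nose of 25 mm radius, on a foot plate 136 x 80 x 12 mm with screws, fixed to the bench. Site x axis runs along the nose, y across it, z up.
- gauge_wide_center (a point): Radius gauge with a wide hollow: 60 wide x 48 tall x 16 mm thick, bright steel, standing upright on the bench. Point: its centre, 24 mm above its underside; own z up, y along its width, x through its thickness. About 0.2 kg; grasp from above across the thickness. Its lower edge has a hollow (concave) arc of 25 mm radius that is 43 mm wide and 12.5 mm deep between two flat feet. The top of the hollow is 11.5 mm below the centre.
- gauge_narrow_center (a point): Radius gauge with a narrow hollow: 44 wide x 48 tall x 16 mm thick, bright steel, standing upright on the bench. Point: its centre, 24 mm above its underside; own z up, y along its width, x through its thickness. About 0.2 kg; grasp from above across the thickness. Its lower edge has a hollow (concave) arc of 12 mm radius, 24 mm wide and 11.5 mm deep, between two flat feet. The top of the hollow is 12.5 mm below the centre.
- gauge_dome_center (a point): Convex radius gauge: 50 wide x 48 tall x 16 mm thick, bright steel, standing upright on the bench. Point: its centre, 24 mm above its underside; own z up, y along its width, x through its thickness. About 0.2 kg; grasp from above across the thickness. Its top is a half-round dome of 25 mm radius; its lower edge is flat and it has no hollow.

How it is judged:
By the outcome, as a careful person would: the job done as asked, in the order asked, and still so for the second after the job is handed in, with the robot touching nothing.
It also fails if it takes over 35 s, if anything falls off the work surface, if the arm or the gripper's body presses on something with over 40 N, if the wrist force passes 120 N, or if a joint passes its speed limit or range.

## Working session

There is one attempt and no reset: what is moved stays moved. The work goes in short steps, each a Python script; the robot and the scene stay as the last script left them, time stands still between calls to the robot, and variables do not carry over. Pictures are saved under pics/ and viewed, about 8 in all and at most 12, crops included, and the job is handed in when it is done.

```bash
mkdir -p pics; ls; cat > h.py <<'E'
import numpy as np, cv2
from plant import robot
def K(c):
    f=192/np.tan(np.radians(c["vertical_fov"])/2); return f
def ray(c,uv):
    f=K(c); d=np.array([(uv[0]-c["cx"])/f,(uv[1]-c["cy"])/f]); u=d.copy()
    for _ in range(20): u=d/(1+c["k1"]*(u@u))
    R=cv2.Rodrigues(np.array(c["rvec"],float))[0]; t=np.array(c["tvec"],float).ravel()
    return -R.T@t, R.T@np.array([u[0],u[1],1])
def onz(c,uv,z):
    o,d=ray(c,uv); return o+d*(z-o[2])/d[2]
def proj(c,p):
    R=cv2.Rodrigues(np.array(c["rvec"],float))[0]; q=R@np.array(p)+np.array(c["tvec"],float).ravel()
    u=q[:2]/q[2]; u=u*(1+c["k1"]*(u@u)); return u*K(c)+[c["cx"],c["cy"]]
E
python3 - <<'E'
from h import *
import json
for n in("scene","top"):
    c=robot.get_calibration(n); print(n,c)
    im=robot.grab_frame(n); cv2.imwrite(f"pics/{n}0.png",im); cv2.imwrite(f"pics/{n}0b.png",cv2.resize(im,(800,600),interpolation=cv2.INTER_CUBIC))
E
```

```text
pics
scene {'vertical_fov': 56.46899040958647, 'cx': 255.9418175004636, 'cy': 186.47410978406327, 'k1': -0.09217902938906694, 'rvec': array([ 1.17091299, -2.32495957,  1.01493292]), 'tvec': array([0.43781583, 0.26866949, 0.68431701])}
top {'vertical_fov': 47.39801808965989, 'cx': 260.145336122986, 'cy': 192.5244972505594, 'k1': -0.0989695634062771, 'rvec': array([ 2.2074129 , -2.15256504,  0.08767131]), 'tvec': array([0.16170118, 0.50085612, 1.05705496])}
```

View pics/top0b.png

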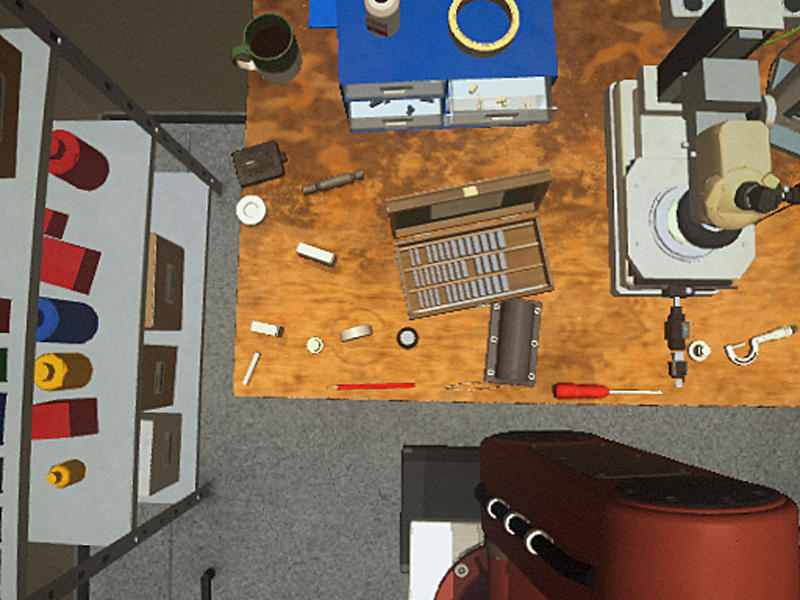

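View pics/scene0b.png

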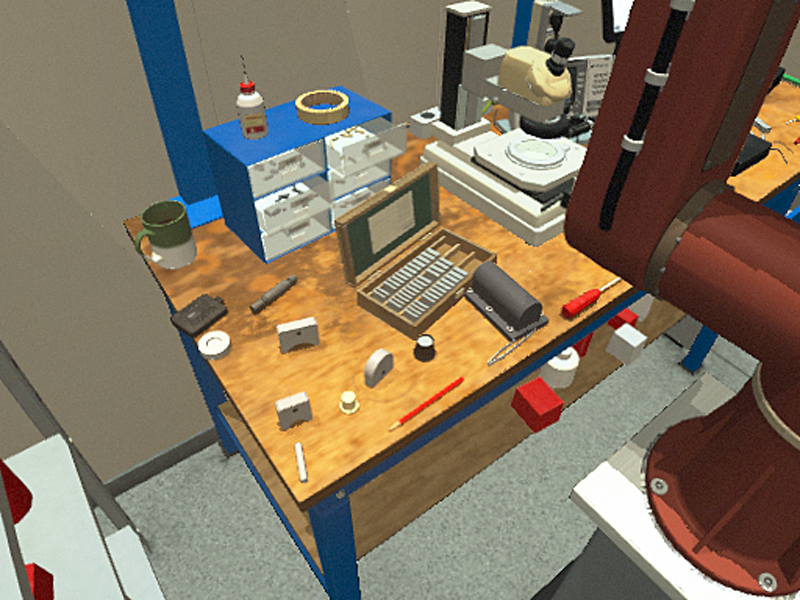

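The top view shows the wide gauge at about (315,254), the narrow one at (267,328), the dome at (355,332) and the die at (513,342), with its long axis nearly up-down in the picture. The scene view agrees: the wide gauge is the one at (297,335).

```bash
python3 - <<'E'
from h import *
c=robot.get_calibration("top"); im=cv2.imread("pics/top0.png")
for n,px in dict(wide=(202,163),narrow=(171,210),dome=(227,212)).items(): print(n,onz(c,px,.048))
print("die",onz(c,(328,219),.03))
a=cv2.resize(im[140:190,180:230],(400,400),interpolation=cv2.INTER_NEAREST)
b=cv2.resize(im[185:255,300:350],(286,400),interpolation=cv2.INTER_NEAREST)
cv2.imwrite("pics/crop1.png",np.hstack([a,b]))
g=im.min(2)
m=(g[140:190,180:230]>200).astype('uint8')
cs,_=cv2.findContours(m,0,1); k=max(cs,key=cv2.contourArea)+np.array([180,140])
r=cv2.minAreaRect(k); print(r); bx=cv2.boxPoints(r); print([onz(c,p,.048)[:2].round(4) for p in bx], onz(c,r[0],.048))
# screws
m=(g[185:255,300:350]>120).astype('uint8')
n,l,s,ce=cv2.connectedComponentsWithStats(m)
for i in range(1,n):
    print(s[i,4],ce[i]+[300,185],onz(c,ce[i]+[300,185],.014)[:2].round(4))
E
```

```text
wide [0.56240903 0.31650535 0.048     ]
narrow [0.44690736 0.38712043 0.048     ]
dome [0.44566359 0.25229311 0.048     ]
die [0.43533395 0.00743007 0.03      ]
((201.09999084472656, 161.1999969482422), (21.819713592529297, 5.375871658325195), 18.434947967529297)
[array([0.5683, 0.3461]), array([0.5809, 0.3425]), array([0.5652, 0.2916]), array([0.5527, 0.2953])] [0.5667499  0.31885418 0.048     ]
15 [303.6 187. ] [0.5136 0.0668]
86 [317.37209302 188.01162791] [0.5119 0.0325]
9 [313. 186.] [0.5167 0.0434]
7 [318.28571429 185.57142857] [0.5181 0.0303]
4 [300.  188.5] [0.5096 0.0757]
12 [317.5  195.75] [0.4927 0.0319]
8 [308.5   195.375] [0.4931 0.0543]
9 [343.77777778 198.44444444] [ 0.4876 -0.0337]
11 [315.18181818 216.54545455] [0.441  0.0368]
11 [341.45454545 219.27272727] [ 0.4358 -0.0285]
12 [313.5        237.66666667] [0.3889 0.0401]
11 [339.72727273 240.54545455] [ 0.3833 -0.0249]
1 [311. 244.] [0.3733 0.046 ]
1 [300. 245.] [0.3702 0.073 ]
2 [313.5 248. ] [0.3636 0.0396]
1 [316. 248.] [0.3637 0.0335]
4 [301.5 249. ] [0.3605 0.0692]
```

View pics/crop1.png

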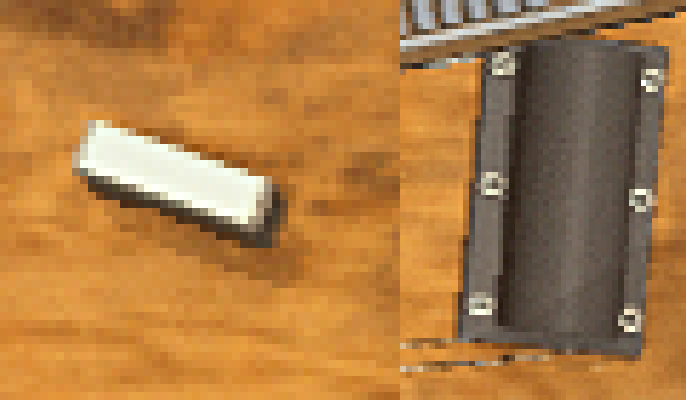

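```bash
python3 - <<'E'
from h import *
s=robot.observe(); print(s["time"],s["tcp_rot"],s["ft_force"])
for p,y in [((.104,-.406,.36),s["tcp_rot"][2]),((.40,.10,.36),72.9),((.40,.10,.36),-107.1),((.567,.319,.094),72.9),((.567,.319,.094),-107.1),((.567,.319,.25),72.9),((.438,.0036,.15),85.3),((.438,.0036,.15),-94.7)]:
    q=robot.ik(p,[180,0,y]); print(p,y,None if q is None else np.round(q,1))
print(robot.get_calibration("wrist"))
c=robot.get_calibration("wrist");R=cv2.Rodrigues(c["rvec"])[0];print(-R.T@c["tvec"]-s["tool_pos"],R[2])
E
```

```text
0.1 [-1.79933851e+02 -1.56626217e-02  1.43702289e+01] [ 0.33797727  0.28424723 -0.47490959]
(0.104, -0.406, 0.36) 14.370228938303192 [-93.6 -24.4 -15.9  98.5   0.   72. ]
(0.4, 0.1, 0.36) 72.9 [ -4.3 -25.6 -16.8  98.8   0.  102.8]
(0.4, 0.1, 0.36) -107.1 [ -4.3 -25.6 -16.8  98.8   0.  -77.2]
(0.567, 0.319, 0.094) 72.9 [ 17.9  18.5  -2.3  69.2   0.  125. ]
(0.567, 0.319, 0.094) -107.1 [ 17.9  18.5  -2.3  69.2   0.  -55. ]
(0.567, 0.319, 0.25) 72.9 [ 17.9  14.6   9.6  85.    0.  125. ]
(0.438, 0.0036, 0.15) 85.3 [-16.7 -22.1 -36.1  76.    0.   78. ]
(0.438, 0.0036, 0.15) -94.7 [ -16.7  -22.1  -36.1   76.     0.  -102. ]
{'vertical_fov': 69.75639327304897, 'cx': 255.59933200733389, 'cy': 183.91316711223138, 'k1': -0.0487736053110881, 'rvec': array([-2.2872584 ,  1.77638131,  0.26546876]), 'tvec': array([-0.59991307, -0.03831526,  0.37832346])}
[0.07108211 0.01788522 0.06959489] [-0.28291754 -0.07190485 -0.95644517]
```

```bash
python3 - <<'E'
from h import *
robot.line_to([.104,-.406,.36],vel=.3)
robot.move_pose([.438,.0036,.30],[180,0,85.3])
np.save("cal_die.npy",robot.get_calibration("wrist"),allow_pickle=True)
cv2.imwrite("pics/wdie.png",robot.grab_frame("wrist"))
robot.move_pose([.567,.319,.25],[180,0,72.9])
np.save("cal_g.npy",robot.get_calibration("wrist"),allow_pickle=True)
cv2.imwrite("pics/wg.png",robot.grab_frame("wrist"))
s=robot.observe();print(s["time"],s["tool_pos"],s["ft_force"])
cv2.imwrite("pics/w2.png",cv2.resize(np.hstack([cv2.imread("pics/wdie.png"),cv2.imread("pics/wg.png")]),(800,300),interpolation=cv2.INTER_AREA))
E
```

```text
4.2083 [0.56747162 0.31773566 0.2507687 ] [ 0.05438424 -0.00331681  0.12792801]
```

View pics/w2.png

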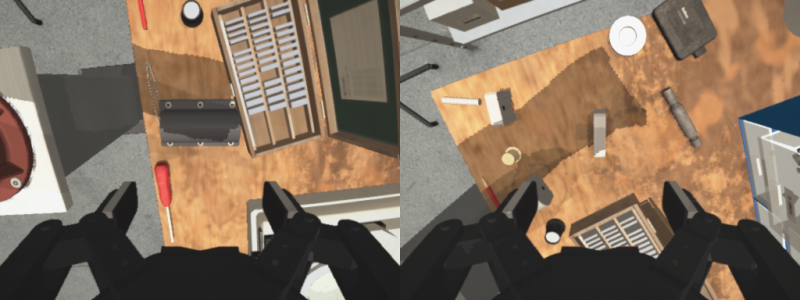

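Left: the die, with screws at about (168..235, 104 and 142). Right: the wide gauge at about (599,133), upright and half in shadow. Next I zoom in for corner pixels.

```bash
python3 - <<'E'
from h import *
g=cv2.imread("pics/wg.png"); d=cv2.imread("pics/wdie.png")
a=cv2.resize(g[130:210,220:290],(490,560),interpolation=cv2.INTER_CUBIC)
b=cv2.resize(d[115:200,195:315],(600,425),interpolation=cv2.INTER_CUBIC)[:, :310]
cv2.imwrite("pics/crop2.png",a)
cd=np.load("cal_die.npy",allow_pickle=True).item()
m=(d[120:195,200:312].min(2)>105).astype('uint8')
n,l,s,ce=cv2.connectedComponentsWithStats(m)
for i in range(1,n):
    if s[i,4]>5: print(s[i,4],ce[i]+[200,120],onz(cd,ce[i]+[200,120],.0135)[:2].round(4))
E
```

```text
23 [298.         122.34782609] [0.4946 0.0448]
92 [308.94565217 128.48913043] [0.5083 0.036 ]
46 [297.         132.56521739] [0.4928 0.0321]
23 [215.60869565 133.52173913] [0.3887 0.0396]
27 [256.33333333 133.07407407] [0.4408 0.0357]
39 [201.35897436 154.94871795] [0.3665 0.0135]
44 [302.29545455 165.13636364] [ 0.498  -0.0113]
30 [207.5        168.56666667] [ 0.3721 -0.0054]
13 [202.23076923 173.15384615] [ 0.3642 -0.0111]
396 [286.85606061 186.98737374] [ 0.476 -0.04 ]
33 [217.18181818 184.42424242] [ 0.3822 -0.0284]
48 [279.70833333 191.95833333] [ 0.466  -0.0463]
```

View pics/crop2.png

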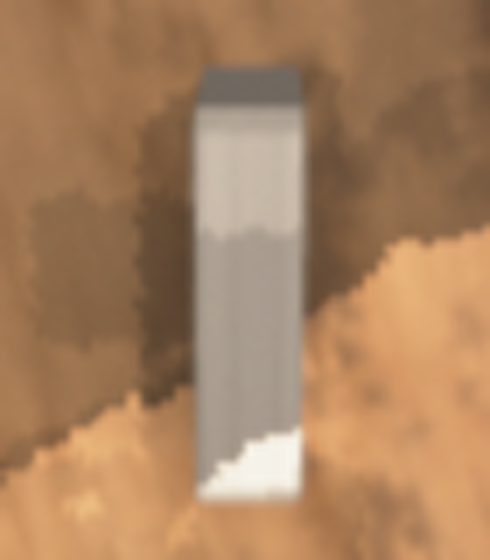

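```bash
python3 - <<'E'
from h import *
c=np.load("cal_g.npy",allow_pickle=True).item()
P=[onz(c,(220+(x+.5)/7-.5,130+(y+.5)/7-.5),.048)[:2] for x,y in((195,105),(302,105),(302,499),(197,499))]
P=np.array(P);print(P.round(4),P.mean(0)); v=P[0]+P[1]-P[2]-P[3]; print(np.degrees(np.arctan2(v[1],v[0])),np.linalg.norm(v)/2,np.linalg.norm(P[0]-P[1]))
E
```

```text
[[0.5682 0.3503]
 [0.5826 0.3458]
 [0.5655 0.2889]
 [0.5504 0.2935]] [0.56666099 0.31961349]
72.92255810612181 0.059442170526308805 0.015147826705189604
```

```bash
python3 - <<'E'
from h import *
O=[180,0,72.9]
robot.move_pose([.5667,.3194,.15],O); 
print(robot.line_to([.5667,.3194,.095],vel=.08,guard=15), robot.observe()["tool_pos"])
robot.set_gripper(0.0)
s=robot.observe();print(s["gripper_width"],s["tool_pos"],s["ft_force"],s["time"])
robot.line_to([.5667,.3194,.20],vel=.12)
s=robot.observe();print(s["gripper_width"],s["tool_pos"],s["ft_force"],s["time"])
robot.line_to([.4383,.0032,.20],vel=.25,rotation=[180,0,85.5])
s=robot.observe();print(s["gripper_width"],s["tool_pos"],s["tcp_rot"],s["ft_force"],s["time"])
np.save("cal_h.npy",robot.get_calibration("wrist"),allow_pickle=True)
cv2.imwrite("pics/wh.png",robot.grab_frame("wrist"));cv2.imwrite("pics/sh.png",robot.grab_frame("scene"));cv2.imwrite("pics/th.png",robot.grab_frame("top"))
a=cv2.imread("pics/wh.png");b=cv2.imread("pics/sh.png");t=cv2.imread("pics/th.png")
R=lambda i:cv2.resize(i,(400,300),interpolation=cv2.INTER_CUBIC)
cv2.imwrite("pics/h4.png",np.vstack([np.hstack([R(a),R(b)]),np.hstack([R(t),R(b[140:260,230:390])])]))
E
```

```text
False [0.56692882 0.31948744 0.09537833]
0.014933268870078084 [0.5668049  0.31951508 0.09528997] [-2.07517479  1.36168     2.57982447] 6.175
0.014968755123521164 [0.56625673 0.31923164 0.19881234] [ 0.41852479  0.3884507  -1.9573078 ] 7.2
0.015140826964982021 [0.43842122 0.00371525 0.19991236] [ 1.79998700e+02 -1.36824393e-02  8.55227292e+01] [ 0.3850564   0.33331427 -2.20212037] 8.7167
```

View pics/h4.png

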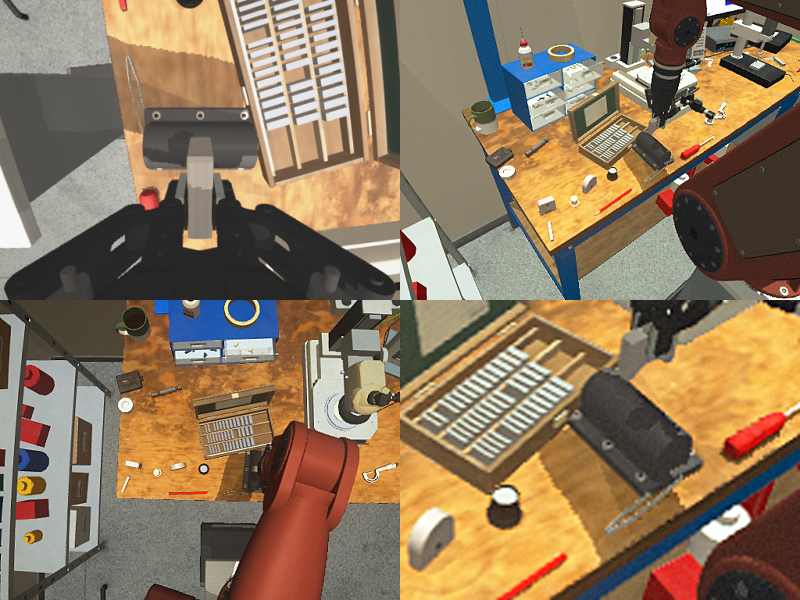

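The gauge is held upright above the die. The front screws are visible at about (152..243, 115), so I use them to refine the crest before lowering under guard.

```bash
python3 - <<'E'
from h import *
c=np.load("cal_h.npy",allow_pickle=True).item(); d=cv2.imread("pics/wh.png")
y0,y1,x0,x1=138,160,184,322
m=(d[y0:y1,x0:x1].min(2)>110).astype('uint8')
n,l,s,ce=cv2.connectedComponentsWithStats(m)
for i in range(1,n):
    if s[i,4]>8: print(s[i],ce[i]+[x0,y0],onz(c,ce[i]+[x0,y0],.0135)[:2].round(4))
E
```

```text
[123   2  12  14 109] [312.96330275 146.69724771] [0.4934 0.0314]
[11  4 11 11 66] [199.83333333 147.15151515] [0.3878 0.0394]
[67  4 11 12 69] [255.88405797 147.01449275] [0.4401 0.0353]
```

```bash
python3 - <<'E'
from h import *
def st(t):
    s=robot.observe();print(t,s["tool_pos"].round(4),s["ft_force"].round(2),np.round(s["torque"],3),round(s["time"],2))
O=[180,0,85.6]; x,y=.438,.0028
robot.line_to([x,y,.16],vel=.1,rotation=O); robot.pause(.2); st("pre")
print(robot.line_to([x,y,.138],vel=.015,guard=6)); st("c")
robot.pause(.2); st("c2")
E
```

```text
pre [0.4384 0.0027 0.1608] [-0.02 -0.47 -3.07] [-0.046 -0.044  0.049] 9.62
True
c [0.4381 0.0032 0.1427] [1.45 2.06 3.43] [ 0.476 -0.375 -0.05 ] 10.68
c2 [0.438  0.0032 0.1427] [2.55 3.73 5.35] [ 0.768 -0.647 -0.058] 10.88
```

Contact came at 0.1427, against 0.1428 predicted for full seating. Releasing.

```bash
python3 - <<'E'
from h import *
def st(t):
    s=robot.observe();print(t,s["tool_pos"].round(4),s["ft_force"].round(2),np.round(s["torque"],3),round(s["time"],2))
robot.set_gripper(.04); st("open")
p=robot.observe()["tool_pos"]
robot.line_to([p[0],p[1],.26],vel=.12); st("up")
robot.line_to([p[0]-.02,p[1]-.03,.33],vel=.15); robot.pause(.3); st("away")
c=robot.get_calibration("wrist"); np.save("cal_e.npy",c,allow_pickle=True)
a=robot.grab_frame("wrist");b=robot.grab_frame("scene")
cv2.imwrite("pics/we.png",a);cv2.imwrite("pics/se.png",b)
print(proj(c,[.438,.003,.095]))
R=lambda i:cv2.resize(i,(400,300),interpolation=cv2.INTER_CUBIC)
u=proj(c,[.438,.003,.06]).astype(int); x,y=max(u[0]-80,0),max(u[1]-60,0); print(x,y)
cv2.imwrite("pics/e4.png",np.vstack([np.hstack([R(a),R(b)]),np.hstack([R(a[y:y+120,x:x+160]),R(b[155:230,280:380])])]))
E
```

```text
open [0.4371 0.0031 0.1417] [0.58 0.74 0.08] [ 0.022  0.058 -0.011] 11.24
up [0.4368 0.0032 0.2591] [-0.91  0.82 -0.29] [ 0.035 -0.007 -0.018] 12.38
away [ 0.417  -0.0266  0.3294] [-0.5  -0.5  -0.21] [ 0.021  0.003 -0.041] 13.35
[274.05577804 140.49651717]
192 76
```

View pics/e4.png

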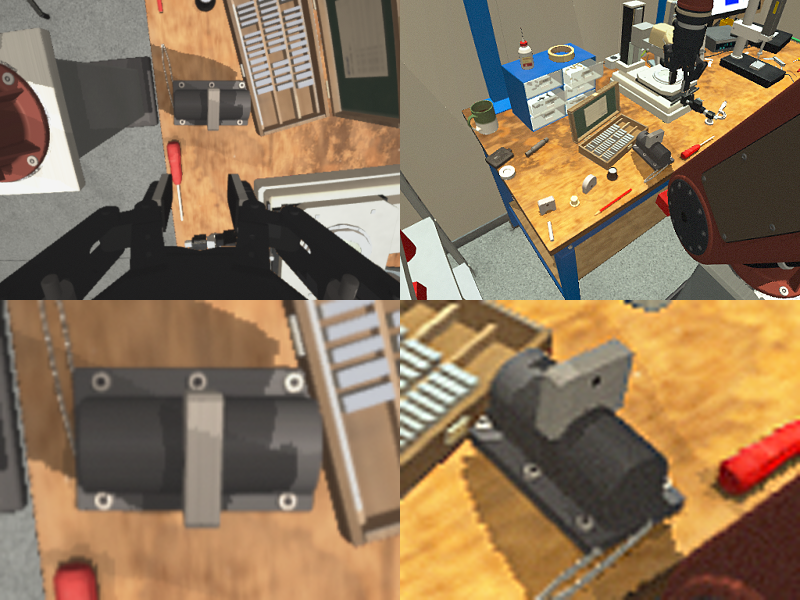

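The gauge sits astride the nose. I check tilt and squareness by projecting the top corners it should have if upright onto both views.

```bash
python3 - <<'E'
from h import *
cw=np.load("cal_e.npy",allow_pickle=True).item(); cs=robot.get_calibration("scene")
th=np.radians(-4.4); ex=np.array([np.cos(th),np.sin(th),0]); ey=np.array([-ex[1],ex[0],0]); o=np.array([.4378,.003,0])
out=[]
for c,f,(y,x,h,w) in((cw,"we",(100,240,80,60)),(cs,"se",(155,310,60,60))):
    im=cv2.imread(f"pics/{f}.png"); s=600//h if f=="we" else 7
    s=7; b=cv2.resize(im[y:y+h,x:x+w],None,fx=s,fy=s,interpolation=cv2.INTER_CUBIC); b=cv2.copyMakeBorder(b,0,560-b.shape[0],0,0,0)
    P=[o+sx*.008*ex+sy*.03*ey+np.array([0,0,z]) for z in(.0955,.0475) for sx,sy in((-1,-1),(1,-1),(1,1),(-1,1))]
    q=[tuple(int(v) for v in ((proj(c,p)-[x,y]+.5)*s)) for p in P]
    for k in(0,4):
        for i in range(4): cv2.circle(b,q[k+i],3,(0,0,255) if k==0 else (0,255,0),-1)
    out.append(b)
cv2.imwrite("pics/chk.png",np.hstack(out))
E
```

```text
(no output)
```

View pics/chk.png

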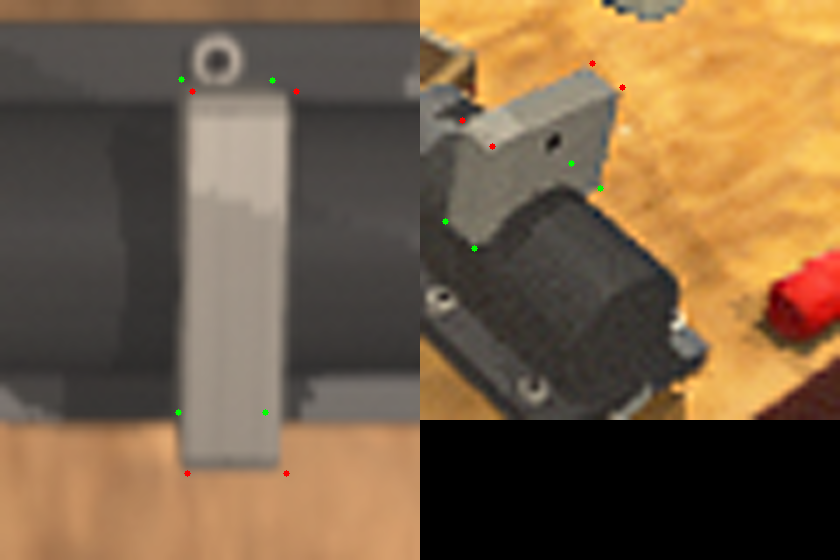

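The prediction and picture agree to about 1 px at every corner, so the gauge is upright, square and seated. Handing in.

```bash
python3 -c "
from h import *
robot.job_done(); print(robot.observe()['time'])"
```

```text
the job is handed in; nothing more can be done
the job is handed in; nothing more can be done
```

I set the wide gauge (25 mm hollow) astride the die's nose near mid-length, let go and handed the job in. My last clock reading, after backing the arm away, was 13.4 s.

- **Seating:** contact came with the tool at 0.1427 m, against 0.1428 m predicted for the hollow sitting fully on the nose. The contact force I read was about 5 N vertically and 4 N sideways, and it disappeared on release.
- **Upright and square:** after release, the pictures from the scene and wrist cameras matched an upright, square gauge to about 1 pixel at the corners. That leaves roughly 1–2° of tilt I could not rule out.
- **Die position:** the two camera estimates differed by about 1 mm across the nose. I aimed between them.
- **Other gauges:** I never approached the narrow and dome gauges. The last scene picture shows both still standing, though I did not measure their positions again.

No check failed.

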